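Gauge a groove and fit the bar that comes level with the fence

ROBOT

A 6-joint arm with a two-finger parallel gripper is mounted at the origin on the work surface. World frame = base frame: x ahead of the robot, y to its left, z up, the work surface at z = 0. Lengths are in mm, angles in rad, forces in N, time in s.
With the tool pointing down it reaches from about 350 to 800 mm from the base axis. Payload 7.3 kg.
Tool frame: the origin (TCP) lies at the very end of the fingers, on their centre line; the grasp point (between the pads) lies 19 mm behind it; z points along the fingers, y is the line along which they close (so a half turn about z gives the same grasp; the last joint's range is limited). The gripper opens to 85 mm and grips with 20 to 120 N. Pads are 22 mm wide; open, the fingers measure 114 mm over their backs; the gripper's body (76 mm by 85 mm) begins 54 mm behind the grasp point. The pads swing forward as they close: fully open they stand 13 mm farther back than shut.
Start: joints at [1.05, 0.342, 1.524, -0, 1.275, -0.146], TCP at [192.182, 488.58, 231.322] pointing down, gripper open.
Joint ranges: [-2.53, 2.53], [-0.77, 2.02], [0.04, 2.7], [-1, 4.14], [0.28, 2.66], [-3.11, 3.11]. Speed limits (rad/s): [2.57, 2.57, 3.14, 3.14, 3.14, 3.14].

INTERFACE

Orientations are given as a unit quaternion [w, x, y, z].
In Python, from bench import arm gives the robot as it stands.
- The arm moves only by the tool jog_arm, never from a script. Its argument "increments" is a list of rows, each a list of 7 numbers: the turn, a rotation vector about the tool's x, y, z in units of 8 degrees (1.0 is 8 degrees), then the shift along the tool's x, y, z in units of 50 mm (1.0 is 50 mm), then the opening, from 0 (shut) to 1 (fully open). In form: [[rx, ry, rz, x, y, z, gripper], ...]. A call has 1 to 20 rows; each row shifts and turns the commanded pose from where the row before left it, along the tool's axes as they then stand; what a row does not reach is not made up. A row lasts 1/8 s, in which the tool goes at most 62.5 mm and 10.7 degrees, less where a joint would pass 70% of its speed; a pose out of reach is approached as far as the arm can. A call is refused whole if a number of a shift passes 1 or a number of a turn 1, either way. A call with a gripper value outside its range is refused whole. The fingers move at their own pace and stop on an object; "newtons" is the grip in N (left out, the last holds). Time passes only in rows, so rows that do not move let the fingers close. It gives the time, the measured TCP pose, the force, the opening and the grip force at its end, in the units of the state.
- arm.state(): the state, without advancing time (a new reading comes with each control period).
- arm.snapshot(name): name is "scene" or "top" or "wrist"; returns (picture, depth): 384x512x3 uint8, red, green, blue; 384x512 float32, mm along the optical axis (not along the pixel's ray), 0 where there is no reading.
- arm.camera_params(name): a dict with "mtx" (3x3 intrinsics, pixels), "dist_coeffs" ([k1, k2, p1, p2, k3] as OpenCV has them; the pictures are not rectified), "world_from_camera" (4x4, takes a point from camera to world coordinates); the wrist camera has in their place "tool_from_camera" (4x4, takes a point from camera to tool coordinates, whose origin is the TCP and whose axes are the flange's). Camera axes: x right, y down, z forward; pixel columns grow to the right and rows downward; lengths in mm; the calibration is good to about 2 mm. A picture is of the moment at which its call begins: read the wrist's pose just before it. camera_params takes no time and is no camera call.
- arm.finish_job(): hands the job in; it is judged then, once.
The state is a dict: "time_s": time; "joints": joint angles; "qvel": joint speeds; "tau": joint torques, N m; "tool_pos": TCP position; "ee_rot": TCP orientation; "wrist_force": force on the tool from outside, world axes, zero at the start; "torque": the same for the moment, N m; "gripper_width": opening from 0.0 (shut) to 1.0 (fully open); "finger_force": force on a finger pad.
Only numpy, scipy, OpenCV 4.12 (cv2) and the standard library are available. Lean on these libraries where they do the work, as an engineer would, in place of code of your own. Each camera call takes 0.05 s, during which the arm holds its last target. There are 200 camera calls.

TASK

Lift the sprung depth gauge out of its wooden holder and press its pin into the groove of the pine board until the foot sits flat and bears firmly on the wood; keep it pressed so for a second and read the depth (4, 9 or 14 mm), pressing gently, as pine dents above about 25 N. Stand the gauge back in its holder, then set the one hardwood bar of the three that suits that depth fully home, upright, in the groove, so that its top comes level with the fence. Leave the other two bars and everything else where they are.

Things in the scene. Friction and masses are not known exactly. Their poses are not given: they have to be found in the camera images.
- gauge_mid (a point): grip centre of the depth gauge. The gauge: flat steel foot 70 (x) x 26 (y) x 8 mm (z), on it an aluminium column 30 (x) x 22 (y) x 50 mm high; z up. This point is on the column's axis, 34 mm above the underside of the foot; grip the column across its 22 mm (along y). Mass about 0.18 kg. The head of the pin's stem sticks 4 mm out of the column's top, up to 24 mm with the pin pushed in
- gauge_base (a point): centre of the underside of the gauge's foot; same axes as gauge_mid
- gauge: the whole gauge; origin at the centre of the underside of the foot
- pin_tip (a point): lower end of the gauge's steel pin, 10.2 mm thick, on the column's axis, 18 mm below the foot when free
- pin (a joint): how far the pin is pushed up into the gauge, m: 0 free (18 mm sticks out), 0.018 level with the foot, stop at 0.020. Spring: 2.6 N at 0, 4.8 N at 0.018. With the foot flat on the board, groove depth = 0.018 - this value: 0.004, 0.009 or 0.014 in the 14, 9 or 4 mm deep groove, 0.018 if the pin stands on the wood beside the groove. A small dark pointer on the +x face of the column rises with the pin along a scale with lines 4 mm apart
- holder_top (a point): centre of the top of the fixed dark wooden gauge holder, a block 100 (x) x 60 (y) x 30 mm high with a 33 x 22 mm opening right through its centre. The gauge starts with its foot flat on this top, pin hanging in the opening, its x roughly along the holder's x
- jig: bench hook, fixed: plywood base 150 (x) x 170 (y) x 12 mm carrying a pine board 120 (x) x 150 (y) x 29 mm, board top 41 mm above the bench. Origin under the groove's middle at bench height, z up. Along its +x edge, 61 to 79 mm from the groove's middle, a wooden fence whose top is 20 mm above the board
- groove (a point): middle of the groove's mouth, at board-top height; axes as the bench hook's. The groove is stopped (closed at both ends), 13 mm wide (along x), 70 mm long (along y), and 4, 9 or 14 mm deep: only gauging tells which
- bar_low_mid (a point): centre of a plain hardwood bar 10.5 (x) x 60 (y) x 24 mm high (z up), standing loose on the bench, 0.03 kg; in a 4 mm deep groove its top comes level with the fence
- bar_low_top (a point): centre of the upper face of the 24 mm bar
- bar_mid_mid (a point): centre of a plain hardwood bar 10.5 (x) x 60 (y) x 29 mm high (z up), standing loose on the bench, 0.03 kg; in a 9 mm deep groove its top comes level with the fence
- bar_mid_top (a point): centre of the upper face of the 29 mm bar
- bar_tall_mid (a point): centre of a plain hardwood bar 10.5 (x) x 60 (y) x 34 mm high (z up), standing loose on the bench, 0.03 kg; in a 14 mm deep groove its top comes level with the fence
- bar_tall_top (a point): centre of the upper face of the 34 mm bar
- sanding_block: cork block 100 x 60 x 32 mm, lying on the bench: leave alone
- glue: glue bottle 56 mm thick, 150 mm high, standing: leave alone
- square: try square, 110 mm wooden stock and 140 mm steel blade, lying: leave alone
- screwdriver: slim screwdriver about 170 mm long, lying: leave alone
- offcut: pine offcut 120 x 45 x 45 mm: leave alone
- tape_roll: roll of tape 90 mm across, 24 mm high, lying flat: leave alone
- hammer: hammer, lying: leave alone
Not all that is in view belongs to the job. Leave any red look-alike of the gauge alone.

How it is judged (in metres and radians):
On the way, in this order (a step that is already met when the one before it is completed fails the run):
1. the gauge's foot sits flat and bears on the board with the pin down in the groove, for half a second (angle between gauge's own z axis and vertical below 0.035 rad and z of gauge_base in the frame of groove below 0.0015 m and z of pin_tip in the frame of groove below -0.0025 m and horizontal distance between pin_tip and groove below 0.035 m and contact force between gauge and jig above 2 N), for 0.5 s.
2. the gauge is back in its holder (horizontal distance between gauge_base and holder_top below 0.012 m and z of gauge_base in the frame of holder_top below 0.003 m), for 0.2 s.
3. the suitable bar stands in the groove, level with the fence (((horizontal distance between bar_low_mid and groove below 0.009 m and z of bar_low_top in the frame of groove between 0.018 and 0.022 m and angle between bar_low_mid's own z axis and vertical below 0.06 rad and angle between the y axis of bar_low_mid and the y axis of groove, either way round below 0.12 rad) or (horizontal distance between bar_mid_mid and groove below 0.009 m and z of bar_mid_top in the frame of groove between 0.018 and 0.022 m and angle between bar_mid_mid's own z axis and vertical below 0.06 rad and angle between the y axis of bar_mid_mid and the y axis of groove, either way round below 0.12 rad) or (horizontal distance between bar_tall_mid and groove below 0.009 m and z of bar_tall_top in the frame of groove between 0.018 and 0.022 m and angle between bar_tall_mid's own z axis and vertical below 0.06 rad and angle between the y axis of bar_tall_mid and the y axis of groove, either way round below 0.12 rad))), for 0.2 s.
At the end, for the whole second after the job is handed in: One bar stands upright in the groove, top 20 mm above the board within 2 mm (level with the fence), within 9 mm of the groove's middle and 0.12 rad of its line; the other bars within 30 mm of their start; the gauge upright and still in its holder, within 3 mm of its top and 12 mm of its centre (all of step 2 and ((horizontal distance between bar_low_mid and groove below 0.009 m and z of bar_low_top in the frame of groove between 0.018 and 0.022 m and angle between bar_low_mid's own z axis and vertical below 0.06 rad and angle between the y axis of bar_low_mid and the y axis of groove, either way round below 0.12 rad and distance of each of bar_mid_mid, bar_tall_mid from where it was at the start of the episode below 0.03 m) or (horizontal distance between bar_mid_mid and groove below 0.009 m and z of bar_mid_top in the frame of groove between 0.018 and 0.022 m and angle between bar_mid_mid's own z axis and vertical below 0.06 rad and angle between the y axis of bar_mid_mid and the y axis of groove, either way round below 0.12 rad and distance of each of bar_low_mid, bar_tall_mid from where it was at the start of the episode below 0.03 m) or (horizontal distance between bar_tall_mid and groove below 0.009 m and z of bar_tall_top in the frame of groove between 0.018 and 0.022 m and angle between bar_tall_mid's own z axis and vertical below 0.06 rad and angle between the y axis of bar_tall_mid and the y axis of groove, either way round below 0.12 rad and distance of each of bar_low_mid, bar_mid_mid from where it was at the start of the episode below 0.03 m)) and linear speed of gauge below 0.02 m/s and z of gauge_base in the frame of holder_top above -0.003 m and angle between gauge's own z axis and vertical below 0.06 rad); the robot touches nothing.
It fails at once if the gauge is pressed on the board or bench hook with more than 30 N (contact force between gauge and jig above 30 N).
It fails at once if another thing on the bench is shifted by more than 30 mm (distance of any of sanding_block, glue, square, screwdriver, offcut, tape_roll, hammer from where it was at the start of the episode above 0.03 m).
It also fails if it takes over 67 s, if anything falls off the work surface, if the arm or the gripper's body presses on something with over 40 N, if the wrist force passes 120 N, or if a joint passes its speed limit or range.

## Working session

There is one attempt and no reset: what is moved stays moved. The work goes in short steps, Python scripts to look and compute and a tool call to move; the robot and the scene stay as the last step left them, time stands still between calls to the robot, and variables do not carry over. Pictures are saved under pics/ and viewed, at most 13 in all, crops included, and the job is handed in when it is done.

Besides the shell and the picture viewer there is one more tool, called after "Emit:" as a command line: name --pt "numbers of a row" for each row, then --argument value for the rest. jog_arm: Moves the arm, as the interface text tells. Its arguments: {"type":"object","properties":{"increments":{"type":"array"},"newtons":{"type":"number"}},"required":["increments"]}

```bash
mkdir -p pics
cat > h.py <<'E'
import numpy as np,cv2
from bench import arm
from scipy.spatial.transform import Rotation as R
def save(n,img,s=1):
    cv2.imwrite('pics/'+n,cv2.resize(cv2.cvtColor(img,cv2.COLOR_RGB2BGR),None,fx=s,fy=s,interpolation=cv2.INTER_CUBIC))
def wfc(name,st=None):
    p=arm.camera_params(name)
    if name!='wrist': return p,np.array(p['world_from_camera'])
    T=np.eye(4);T[:3,:3]=R.from_quat(np.roll(st['ee_rot'],-1)).as_matrix();T[:3,3]=st['tool_pos']
    return p,T@np.array(p['tool_from_camera'])
def pix(p,T,uv,z=None,depth=None):
    """world point of pixel on plane z, or by depth"""
    n=cv2.undistortPoints(np.array([[uv]],float),np.array(p['mtx']),np.array(p['dist_coeffs']))[0,0]
    r=np.array([n[0],n[1],1.])
    if z is None:
        d=depth[int(round(uv[1])),int(round(uv[0]))];return (T@np.append(r*d,1))[:3]
    w=T[:3,:3]@r; return T[:3,3]+w*(z-T[2,3])/w[2]
E
python3 - <<'E'
from h import *
st=arm.state();print(st)
for n in ('top','scene'):
    im,d=arm.snapshot(n);np.savez(n,im=im,d=d);save(n+'.png',im,1.5)
    p,T=wfc(n);print(T.round(2).tolist(),np.array(p['mtx']).tolist())
print(arm.camera_params('wrist')['tool_from_camera'])
E
```

```text
{'time_s': 0.0, 'joints': array([ 1.04999083e+00,  3.42756024e-01,  1.52504186e+00,  5.17390848e-06,
        1.27542429e+00, -1.45951556e-01]), 'qvel': array([-0.00079593,  0.00038912, -0.00028891, -0.00046221, -0.00057706,
       -0.00115365]), 'tau': array([-1.28898730e-03, -4.33688915e+01, -2.45998943e+01, -5.09504789e-04,
        7.94961699e-03,  1.49795176e-05]), 'tool_pos': array([191.96486984, 488.19476578, 230.60002116]), 'ee_rot': array([-2.68958941e-04,  1.86332225e-01,  9.82486457e-01, -7.69094037e-04]), 'wrist_force': array([ 0.10656238, -0.38772923, -0.15123132]), 'torque': array([-0.00791247,  0.05515162,  0.03828158]), 'finger_force': 0.0, 'gripper_width': 1.0005774946749115}
[[0.0, -0.98, 0.19, 312.13], [-1.0, -0.0, 0.0, -65.93], [0.0, -0.19, -0.98, 1465.83], [0.0, 0.0, 0.0, 1.0]] [[445.2865123752082, 0.0, 257.77476117579687], [0.0, 445.2865123752082, 185.90469388844684], [0.0, 0.0, 1.0]]
[[0.77, 0.32, -0.55, 1166.67], [0.64, -0.41, 0.65, -747.96], [-0.02, -0.85, -0.52, 646.91], [0.0, 0.0, 0.0, 1.0]] [[431.0773981646687, 0.0, 262.08656706742437], [0.0, 431.0773981646687, 196.45312627539207], [0.0, 0.0, 1.0]]
[[-4.04343769e-04 -9.56034816e-01 -2.93252907e-01  7.39382447e+01]
 [ 9.99999865e-01 -4.82628539e-04  1.94596438e-04  3.44699284e-01]
 [-3.27573192e-04 -2.93252789e-01  9.56034881e-01 -1.43944637e+02]
 [ 0.00000000e+00  0.00000000e+00  0.00000000e+00  1.00000000e+00]]
```

View pics/top.png

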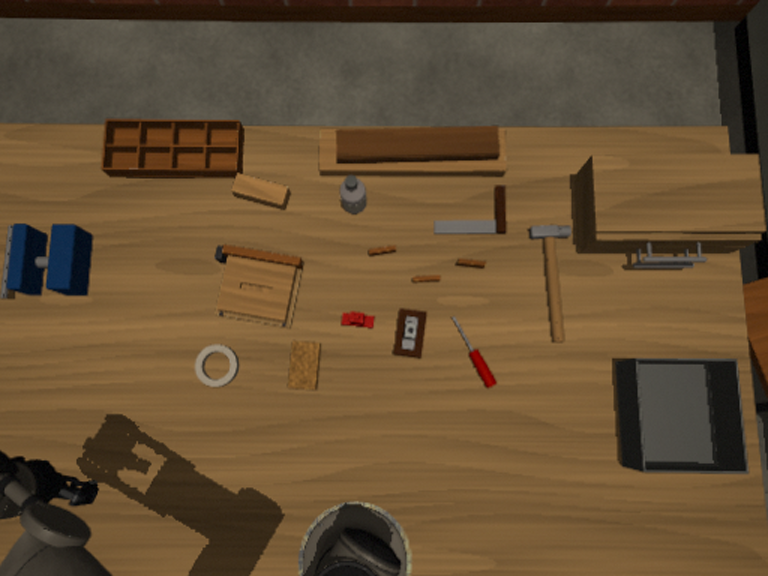

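View pics/scene.png

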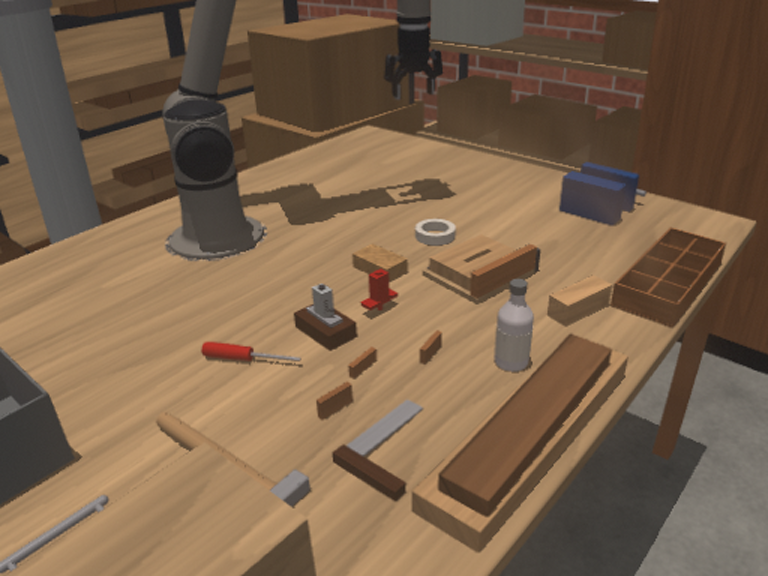

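The top picture shows the gauge candidates: a steel/grey gauge in the dark holder at (410,332), and a red look-alike at (358,320), which I leave alone. The bars are at (381,250), (426,279) and (471,263). The jig's groove is at (258,285) and its fence lies along the upper edge. I choose the grey gauge in the holder and check it in one crop.

Run:
```python
from h import *
f=np.load('top.npz');save('topc.png',f['im'][145:255,135:335],4)
p,T=wfc('top')
for n,uv,z in [('gauge',(410,332),62),('holder',(410,332),30),('groove',(258,285),41),('bA',(381,250),29),('bB',(426,279),29),('bC',(471,263),29)]:
    uv=np.array(uv)/1.5;print(n,pix(p,T,uv,z).round(0),pix(p,T,uv,depth=f['d']).round(0))
```

```text
gauge [ 465. -115.   62.] [ 462. -114.   93.]
holder [ 469. -116.   30.] [ 462. -114.   93.]
groove [568. 213.  41.] [570. 216.  30.]
bA [650. -52.  29.] [650. -52.  31.]
bB [ 585. -151.   29.] [ 587. -152.   19.]
bC [ 621. -250.   29.] [ 620. -249.   37.]
```

View pics/topc.png

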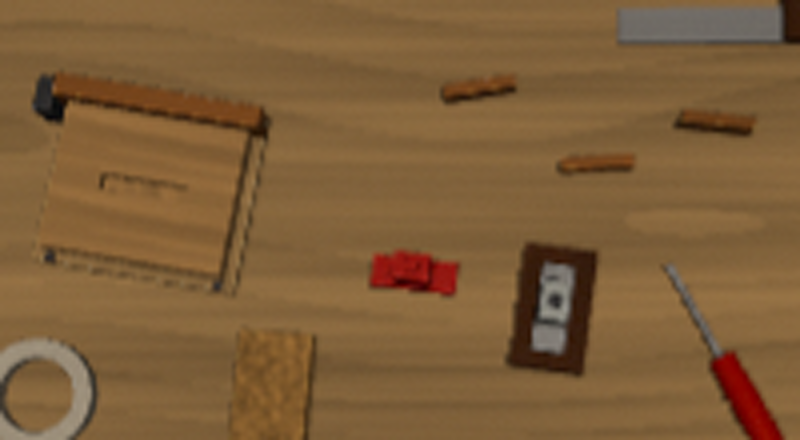

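The crop confirms it: the grey steel gauge stands in the dark holder at crop (555,305), and the red look-alike at (415,272) is to be left alone. I'll look at the groove first, on the way over.

Emit:
jog_arm --pt "0 0 -0.75 0 0 0 1" --pt "0 0 -0.75 0 0 0 1" --pt "0 0 0 -0.787 -0.426 0 1" --pt "0 0 0 -0.787 -0.426 0 1" --pt "0 0 0 -0.787 -0.426 0 1" --pt "0 0 0 -0.787 -0.426 0 1" --pt "0 0 0 -0.787 -0.426 0 1" --pt "0 0 0 -0.787 -0.426 0 1" --pt "0 0 0 -0.787 -0.426 0 1" --pt "0 0 0 -0.787 -0.426 0 1" --pt "0 0 0 -0.787 -0.426 0 1" --pt "0 0 0 -0.787 -0.426 0 1" --pt "0 0 0 0 0 0 1" --pt "0 0 0 0 0 0 1"

```text
time_s: 1.85
tool_pos: [544.6, 213.9, 230.8]
ee_rot: [-0.001, 0.083, 0.997, -0.0]
wrist_force: [0.1, 0.3, 0.1]
gripper_width: 1.0
finger_force: 0.0
```

```bash
cat >> h.py <<'E'
def snapw(n):
    st=arm.state();im,d=arm.snapshot('wrist');p,T=wfc('wrist',st)
    np.savez(n,im=im,d=d,T=T);return st,im,d,p,T
def to(pos,yaw,st=None):
    """needed turn (units about tool z) then shift in the turned tool axes; yaw = world angle of tool y, deg; tool made vertical"""
    st=st or arm.state();Q=R.from_quat(np.roll(st['ee_rot'],-1));a=np.radians(yaw)
    y=np.array([np.cos(a),np.sin(a),0]);z=np.array([0,0,-1.]);G=np.c_[np.cross(y,z),y,z]
    rv=(Q.inv()*R.from_matrix(G)).as_rotvec(degrees=True)/8
    print('turn',rv.round(2),'shift',(G.T@(np.array(pos)-st['tool_pos'])/50).round(3))
E
python3 - <<'E'
from h import *
st,im,d,p,T=snapw('wj');save('wj.png',im,1.5)
print(st['time_s'],st['tool_pos'],st['ee_rot'],p['mtx'])
E
```

```text
1.85 [544.61113677 213.87114361 230.75548099] [-7.62730495e-04  8.27439298e-02  9.96570550e-01 -9.18965725e-06] [[298.4071334    0.         251.21666719]
 [  0.         298.4071334  187.78216989]
 [  0.           0.           1.        ]]
```

View pics/wj.png

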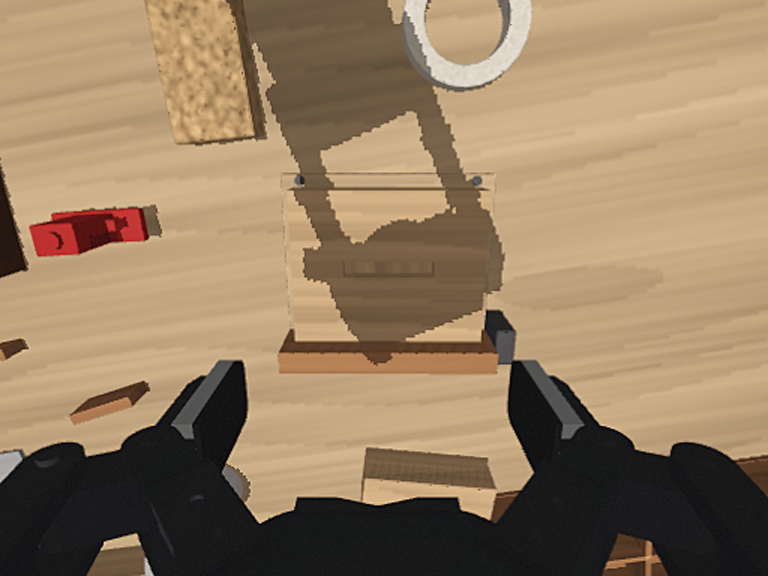

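The wrist view shows the groove rectangle at (343–434, 262–277), well aligned with the picture. The fence is below it at (388,358).

Run:
```python
from h import *
f=np.load('wj.npz');im,d,T=f['im'],f['d'],f['T'];p=arm.camera_params('wrist')
g=cv2.cvtColor(im,cv2.COLOR_RGB2GRAY)
print(g[168:192,235:285:6]);print(d[168:192:1,235:285:8].round(0).astype(int))
save('grv.png',im[150:215,215:305],8)
for uv in [(229,175),(289,175),(289,184.5),(229,184.5)]: print(pix(p,T,uv,41).round(1))
print(pix(p,T,(259,150),depth=d),pix(p,T,(259,200),depth=d))
st=arm.state();to([445,-114,230],80.5,st)
```

```text
[[ 99 100 100 100 102 101 101 101 103]
 [ 99 100 100  99  99 100 101 101 103]
 [100  99 100 101  99 101 100 100 101]
 [ 99 102 100  99 100  99 101  99 100]
 [ 97  99  99  98  99  98  99  99  97]
 [ 95  96  96  97  97  96  96  95  96]
 [ 92  98  99  90  90  97  93  97  96]
 [ 92 101 101  88  91  99  94 100  97]
 [ 91 100 101  87  91 101  94 100  96]
 [ 93 100  99  88  91  99  92 101  97]
 [ 92  99  99  87  92 100  94  99  96]
 [ 91 100 101  89  92 101  93 100  98]
 [ 92 102 101  87  91 100  95 100  98]
 [ 90  98  98  88  91  99  92  98  93]
 [ 84  83  84  81  84  83  84  85  84]
 [ 84  78  78  79  81  80  81  81  80]
 [ 81  79  78  78  80  80  79  79  81]
 [ 96  90  90  92  91  91  91  94  92]
 [ 99  94  94  94  95  96  95  97  97]
 [ 99  98  96  97  98  96  99  99  99]
 [ 99 100 100 100 100 100 100  99 101]
 [101 100 100 100 100  99 100 100  99]
 [100 101  99  99 100  99  99  99  99]
 [101 100 101 100 101 100 100 100  99]]
[[341 341 341 342 342 341 342]
 [341 341 339 342 341 342 340]
 [343 342 342 342 343 341 341]
 [341 340 342 342 343 342 341]
 [342 342 342 343 342 341 342]
 [343 342 341 342 342 343 342]
 [357 358 357 357 357 356 357]
 [357 359 357 358 358 358 358]
 [358 357 358 356 358 357 358]
 [359 359 358 359 359 358 357]
 [359 360 358 359 358 359 358]
 [359 360 359 360 359 359 359]
 [360 359 360 361 360 360 358]
 [360 360 359 359 358 360 361]
 [357 357 356 357 356 356 357]
 [353 353 352 352 352 354 353]
 [347 348 350 349 348 348 349]
 [346 348 347 346 346 346 344]
 [347 347 346 348 347 347 347]
 [347 347 348 347 348 349 346]
 [348 348 347 347 347 348 348]
 [348 348 348 347 348 349 347]
 [349 348 349 348 348 347 348]
 [349 349 349 349 349 349 349]]
[553.  186.7  41. ]
[564.4 255.   41. ]
[575.8 253.5  41. ]
[564.2 184.5  41. ]
[529.91974372 225.39865485  41.58141703] [588.42221685 216.02904057  42.34381981]
turn [ 0.   -0.01  0.01] shift [ 0.876 -6.805  0.021]
```

View pics/grv.png

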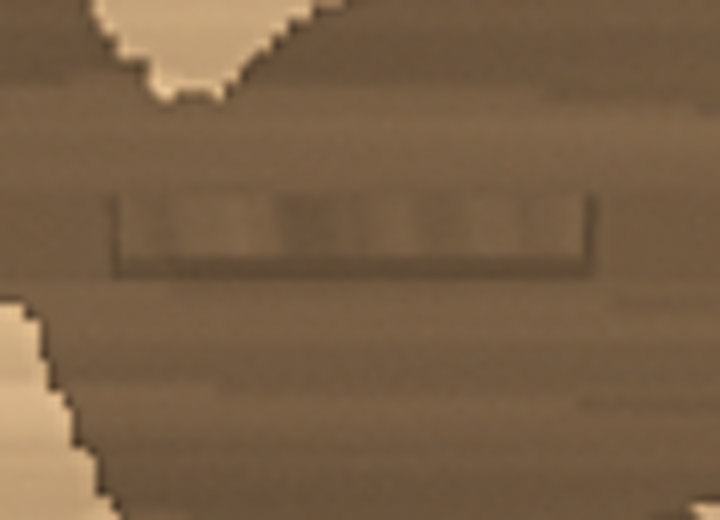

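The groove rims lie at rows 173.5 and 184.5 (original pixels), columns 228.5–289. Next, the gauge.

Emit:
jog_arm --pt "0 0 0 0.11 -0.85 0 1" --pt "0 0 0 0.11 -0.85 0 1" --pt "0 0 0 0.11 -0.85 0 1" --pt "0 0 0 0.11 -0.85 0 1" --pt "0 0 0 0.11 -0.85 0 1" --pt "0 0 0 0.11 -0.85 0 1" --pt "0 0 0 0.11 -0.85 0 1" --pt "0 0 0 0.11 -0.85 0 1" --pt "0 0 0 0 0 0 1" --pt "0 0 0 0 0 0 1"

```text
time_s: 3.15
tool_pos: [445.8, -113.3, 231.5]
ee_rot: [0.0, 0.082, 0.997, 0.0]
wrist_force: [-0.1, 0.1, 0.3]
gripper_width: 0.998
finger_force: 0.0
```

Run:
```python
from h import *
f=np.load('wj.npz');p=arm.camera_params('wrist');print('groove',pix(p,f['T'],(258.8,179),41))
st,im,d,p,T=snapw('wg');save('wg.png',im,1.5)
print(st['time_s'],st['tool_pos'],st['ee_rot'])
# points in world from depth
v,u=np.mgrid[0:384,0:512];n=cv2.undistortPoints(np.stack([u,v],-1).reshape(-1,1,2).astype(float),p['mtx'],p['dist_coeffs']).reshape(384,512,2)
P=np.dstack([n*d[...,None],d])@T[:3,:3].T+T[:3,3];np.save('wgP',P)
near=(abs(P[...,0]-465)<70)&(abs(P[...,1]+114)<60)&(d>0)
for a,b in [(24,34),(35,42),(82,90),(91,98)]:
    m=near&(P[...,2]>a)&(P[...,2]<b)
    if m.sum()>5:
        q=P[m][:,:2].astype(np.float32);r=cv2.minAreaRect(q);print(a,b,m.sum(),np.round(r[0],1),np.round(r[1],1),round(r[2],1),np.median(P[m][:,2]))
```

```text
groove [563.40408831 219.82615013  41.        ]
3.15 [ 445.83586464 -113.30957842  231.48605641] [1.88353745e-04 8.22569519e-02 9.96611106e-01 2.49549157e-04]
24 34 2790 [ 468.4 -114.3] [ 59.9 100.6] 82.3 31.387765787423405
35 42 463 [ 466.6 -113. ] [25.5 69.8] 81.2 39.2524828338058
82 90 430 [ 466.9 -113.1] [21.4 30.5] 80.7 89.21119429416885
91 98 115 [ 466.2 -111.6] [12.2 22.6] 25.0 93.27118510501612
```

View pics/wg.png

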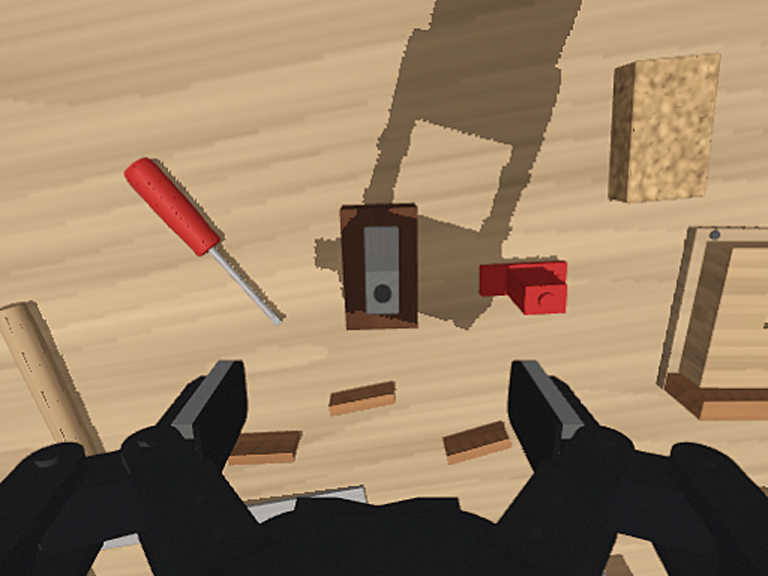

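The depth rectangles match the sizes: gauge column at (466.7, −113.1) with yaw 81°, holder at (468.4, −114.3). Now I descend and grip.

Emit:
jog_arm --pt "0 0 -0.06 -0.412 0.069 0.5 0.6" --pt "0 0 0 0 0 0.8 0.6" --pt "0 0 0 0 0 0.8 0.6" --pt "0 0 0 0 0 0.8 0.6" --pt "0 0 0 0 0 0.6 0.6" --pt "0 0 0 0 0 0.23 0.6" --pt "0 0 0 0 0 0 0.6" --pt "0 0 0 0 0 0 0.6"

```text
time_s: 4.2
tool_pos: [467.7, -114.4, 45.9]
ee_rot: [0.001, 0.078, 0.997, -0.0]
wrist_force: [-0.3, 0.4, 0.1]
gripper_width: 0.598
finger_force: 0.0
```

Emit:
jog_arm --pt "0 0 0 0 0 0 0" --pt "0 0 0 0 0 0 0" --pt "0 0 0 0 0 0 0" --pt "0 0 0 0 0 0 0" --pt "0 0 0 0 0 0 0" --pt "0 0 0 0 0 0 0" --newtons 40

```text
time_s: 4.95
tool_pos: [467.3, -114.6, 45.7]
ee_rot: [0.001, 0.078, 0.997, -0.0]
wrist_force: [0.3, 0.2, 7.3]
gripper_width: 0.255
finger_force: 39.9
```

Emit:
jog_arm --pt "0 0 0 0 0 -0.2 0" --pt "0 0 0 0 0 -0.5 0" --pt "0 0 0 0 0 -0.75 0" --pt "0 0 0 0 0 -0.75 0" --pt "0 0 0 0 0 0 0" --pt "0 0 0 0 0 0 0"

```text
time_s: 5.7
tool_pos: [466.2, -114.2, 154.3]
ee_rot: [-0.001, 0.078, 0.997, 0.0]
wrist_force: [-0.2, -0.3, -2.1]
gripper_width: 0.258
finger_force: 39.4
```

Run:
```python
from h import *
s=arm.state();print(s['tool_pos'],s['wrist_force'],s['gripper_width']);to([564.2,218.3,155],80.5,s)
```

```text
[ 466.15750462 -114.1623988   154.32104769] [-0.15907835 -0.33259236 -2.05366439] 0.2575799943741533
turn [ 0.   -0.01  0.06] shift [-0.837  6.882 -0.014]
```

Emit:
jog_arm --pt "0 0 0.06 -0.101 0.46 0 0" --pt "0 0 0 -0.101 0.86 0 0" --pt "0 0 0 -0.101 0.9 0 0" --pt "0 0 0 -0.101 0.9 0 0" --pt "0 0 0 -0.101 0.9 0 0" --pt "0 0 0 -0.101 0.9 0 0" --pt "0 0 0 -0.101 0.9 0 0" --pt "0 0 0 -0.101 0.7 0 0" --pt "0 0 0 0 0.364 0 0" --pt "0 0 0 0 0 0.7 0" --pt "0 0 0 0 0 0.5 0" --pt "0 0 0 0 0 0 0" --pt "0 0 0 0 0 0 0"

```text
time_s: 7.32
tool_pos: [563.5, 218.2, 95.4]
ee_rot: [0.0, 0.083, 0.997, 0.0]
wrist_force: [0.4, 0.6, -0.9]
gripper_width: 0.255
finger_force: 39.5
```

Run:
```python
from h import *
st,im,d,p,T=snapw('wh');save('wh.png',im[150:350,150:370],3.5)
print(st['tool_pos'],st['ee_rot'],st['wrist_force'])
```

```text
[563.4841607  218.19652475  95.44049078] [2.93894609e-04 8.28620401e-02 9.96560980e-01 9.38667720e-05] [ 0.36889307  0.6218661  -0.90095551]
```

View pics/wh.png

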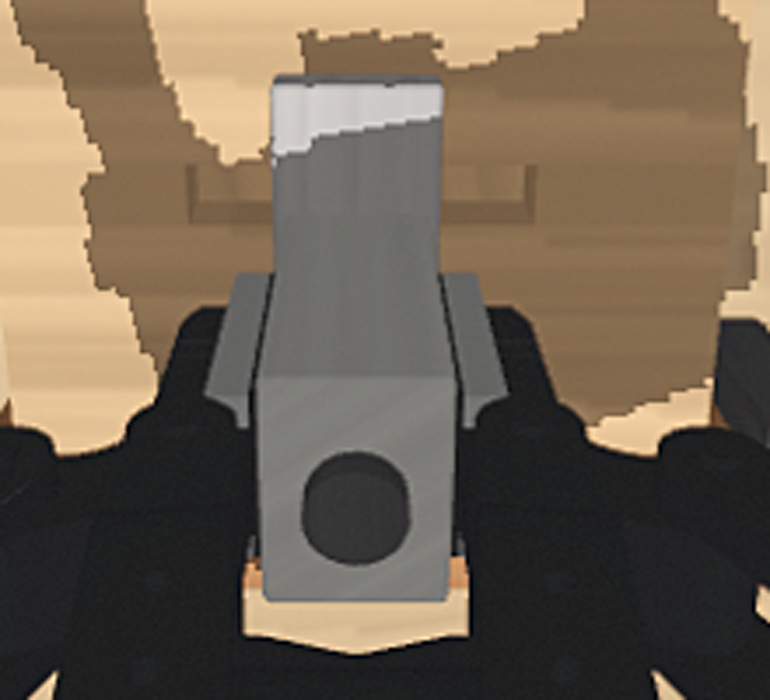

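The close view shows the held gauge: foot front edge at row 85, column-top edges at rows 377 and 600. The groove rims are at rows 165 and 220. Comparing the two in x:

Run:
```python
from h import *
f=np.load('wh.npz');T=f['T'];p=arm.camera_params('wrist')
d=f['d'];g=cv2.cvtColor(f['im'],cv2.COLOR_RGB2GRAY)
G=R.from_euler('z',-9.5,degrees=True).as_matrix()
w=lambda u,v,z:(G.T@pix(p,T,(150+u/3.5-.5,150+v/3.5-.5),z))[:2].round(1)
zb=95.4-15.7
print('board z',pix(p,T,(215,230),depth=d)[2],pix(p,T,(320,225),depth=d)[2],'coltop z',pix(p,T,(280,290),depth=d)[2],'expected',zb+58)
print('groove',w(230,165,41),w(490,165,41),w(230,220,41),w(490,220,41))
print('groove ends',w(188,192,41),w(536,192,41))
print('col top',w(357,377,zb+58),w(357,600,zb+58))
print('foot front',w(357,85,zb+8))
print(g[190:220,[212,290]].T)
```

```text
board z 41.66648512817167 42.03565759416361 coltop z 133.89946606080753 expected 137.7
groove [513.2 283.2] [513.3 335.3] [525.1 282.7] [525.1 335.7]
groove ends [519.  274.5] [519.1 344.8]
col top [504.9 308.5] [534.7 308.5]
foot front [484.7 308.6]
[[210 171 150 153 152 153 119 106 111 113 112 112 114 112 112 115 115 107
  100 100 102 101 101  99 109 119 121 119 120 119]
 [119 120 118 117 116 116 113 114 114 114 115 113 113 113 113 113 115 106
   99  97  98  98  98  97 108 113 114 116 119 120]]
```

The gauge is about 0.4 mm from the groove's middle, well inside the fit. Now down, slowing near contact.

Emit:
jog_arm --pt "0 0 0 0 0 0.3 0" --pt "0 0 0 0 0 0.2 0" --pt "0 0 0 0 0 0.1 0" --pt "0 0 0 0 0 0.06 0" --pt "0 0 0 0 0 0.04 0" --pt "0 0 0 0 0 0.02 0" --pt "0 0 0 0 0 0 0"

```text
time_s: 8.25
tool_pos: [563.1, 218.6, 59.1]
ee_rot: [0.0, 0.083, 0.997, 0.0]
wrist_force: [-1.4, -0.2, 1.2]
gripper_width: 0.251
finger_force: 39.9
```

Emit:
jog_arm --pt "0 0 0 0 0 0.02 0" --pt "0 0 0 0 0 0.01 0" --pt "0 0 0 0 0 0.01 0" --pt "0 0 0 0 0 0 0"

```text
time_s: 8.75
tool_pos: [563.2, 218.6, 56.8]
ee_rot: [0.0, 0.083, 0.997, 0.0]
wrist_force: [-1.5, -1.2, 2.4]
gripper_width: 0.253
finger_force: 40.0
```

Emit:
jog_arm --pt "0 0 0 0 0 0.01 0" --pt "0 0 0 0 0 0 0"

```text
time_s: 9.0
tool_pos: [563.2, 218.6, 56.8]
ee_rot: [0.0, 0.083, 0.997, 0.0]
wrist_force: [-2.1, -0.5, 5.4]
gripper_width: 0.256
finger_force: 40.5
```

Emit:
jog_arm --pt "0 0 0 0 0 0.01 0" --pt "0 0 0 0 0 0 0"

```text
time_s: 9.25
tool_pos: [563.2, 218.6, 56.7]
ee_rot: [0.0, 0.083, 0.997, 0.0]
wrist_force: [-3.4, -0.5, 8.0]
gripper_width: 0.254
finger_force: 41.0
```

Emit:
jog_arm --pt "0 0 0 0 0 0.008 0" --pt "0 0 0 0 0 0 0" --pt "0 0 0 0 0 0 0" --pt "0 0 0 0 0 0 0" --pt "0 0 0 0 0 0 0" --pt "0 0 0 0 0 0 0" --pt "0 0 0 0 0 0 0" --pt "0 0 0 0 0 0 0" --pt "0 0 0 0 0 0 0" --pt "0 0 0 0 0 0 0"

```text
time_s: 10.5
tool_pos: [563.1, 218.6, 56.7]
ee_rot: [0.0, 0.083, 0.997, 0.0]
wrist_force: [-5.1, -1.3, 11.1]
gripper_width: 0.254
finger_force: 41.4
```

Run:
```python
from h import *
st,im,d,p,T=snapw('wp');si,sd=arm.snapshot('scene');np.savez('sp',im=si,d=sd)
print(st['tool_pos'],st['ee_rot'],st['wrist_force'])
# project gauge pixel in scene
p2,T2=wfc('scene');q=np.linalg.inv(T2)@np.array([578,216,75,1]);uv=cv2.projectPoints(q[None,:3],np.zeros(3),np.zeros(3),p2['mtx'],p2['dist_coeffs'])[0].ravel();print(uv)
u,v=uv.astype(int);a=si[v-30:v+30,u-30:u+30]
b=im[230:350,180:340]
A=cv2.resize(a,(480,480),interpolation=cv2.INTER_CUBIC);B=cv2.resize(im[200:330,210:300],(320,462),interpolation=cv2.INTER_CUBIC)
C=np.zeros((480,800,3),np.uint8);C[:,:480]=A;C[:462,480:]=B;save('read.png',C)
for uv in [(245,262),(258,262),(272,262)]: print(pix(p,T,uv,depth=d).round(1))
P=None
v,u=np.mgrid[0:384,0:512];n=cv2.undistortPoints(np.stack([u,v],-1).reshape(-1,1,2).astype(float),p['mtx'],p['dist_coeffs']).reshape(384,512,2)
P=np.dstack([n*d[...,None],d])@T[:3,:3].T+T[:3,3]
m=(abs(P[...,0]-563)<22)&(abs(P[...,1]-218)<16)&(P[...,2]>92)&(P[...,2]<135)
print(np.histogram(P[m][:,2],bins=np.arange(92,136,1)))
```

```text
[563.14531957 218.59355592  56.71174306] [3.82769751e-04 8.25160165e-02 9.96589658e-01 1.19253865e-04] [-5.05141357 -1.3018337  11.12129612]
[322.74051044 161.68302271]
[549.8 218.6  99.8]
[550.9 223.5  99.2]
[551.2 228.8 100.2]
(array([  85,   86,  151,  268,  155,  109,  134,  698, 1756,  375,   66,
         97,  130,  123,   96,  241,  516,  129,   46,   49,   48,   52,
         42,   56,   29,    8,    3,    2,   12,   14,   28,   58,   69,
         87,   95,  102,  106,  109,  146,  237,  266,  284,  219]), array([ 92,  93,  94,  95,  96,  97,  98,  99, 100, 101, 102, 103, 104,
       105, 106, 107, 108, 109, 110, 111, 112, 113, 114, 115, 116, 117,
       118, 119, 120, 121, 122, 123, 124, 125, 126, 127, 128, 129, 130,
       131, 132, 133, 134, 135]))
```

View pics/read.png

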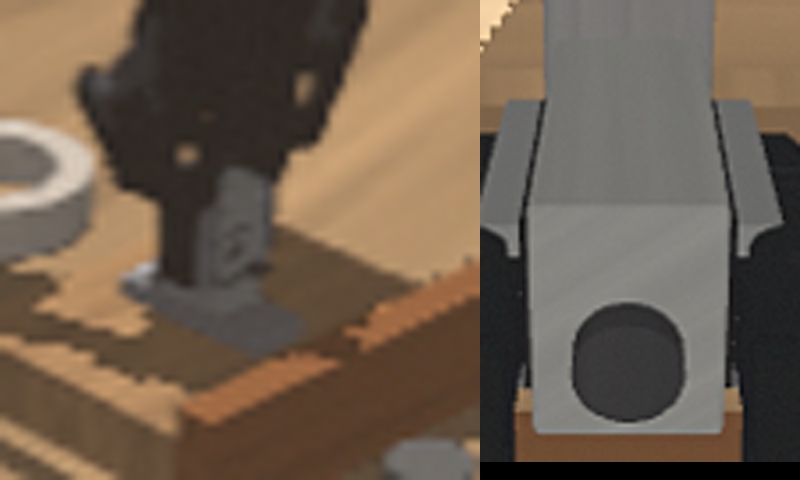

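The column top reads z 100.4 and the stem head 108.4, so the head stands out 8 mm and the pin is pushed in 4 mm. That means a **14 mm** groove, and it agrees with the earlier depth step at the groove. The bar needed is the 34 mm one. Returning the gauge the way it came.

Emit:
jog_arm --pt "0 0 0 0 0 -0.1 0" --pt "0 0 0 0 0 -0.388 0" --pt "0 0 0 0 0 -0.75 0" --pt "0 0 0 0 0 -0.75 0" --pt "0 0 0 0 -0.364 0 0" --pt "0 0 0 0.101 -0.7 0 0" --pt "0 0 0 0.101 -0.9 0 0" --pt "0 0 0 0.101 -0.9 0 0" --pt "0 0 0 0.101 -0.9 0 0" --pt "0 0 0 0.101 -0.9 0 0" --pt "0 0 0 0.101 -0.9 0 0" --pt "0 0 0 0.101 -0.86 0 0" --pt "0 0 0 0.101 -0.46 0 0" --pt "0 0 -0.06 0 0 0 0" --pt "0 0 0 0 0 0.7 0" --pt "0 0 0 0 0 0.6 0" --pt "0 0 0 0 0 0.3 0" --pt "0 0 0 0 0 0.2 0" --pt "0 0 0 0 0 0 0"

```text
time_s: 12.98
tool_pos: [466.2, -113.7, 64.0]
ee_rot: [-0.001, 0.078, 0.997, 0.0]
wrist_force: [-0.1, -0.7, -1.4]
gripper_width: 0.255
finger_force: 39.6
```

Run:
```python
from h import *
s=arm.state();print(s['tool_pos'],s['wrist_force'],s['ee_rot']);to([467.5,-114.5,65.7],81,s)
```

```text
[ 466.20215481 -113.69037165   64.04885149] [-0.14299281 -0.65806423 -1.38325045] [-7.85298665e-04  7.81098373e-02  9.96944385e-01  3.60076333e-04]
turn [ 0.   -0.01  0.01] shift [-0.028 -0.012 -0.033]
```

Emit:
jog_arm --pt "0 0 0 0 0 0.2 0" --pt "0 0 0 0 0 0.1 0" --pt "0 0 0 0 0 0.04 0" --pt "0 0 0 0 0 0.02 0" --pt "0 0 0 0 0 0 0"

```text
time_s: 13.6
tool_pos: [466.7, -114.4, 46.9]
ee_rot: [0.0, 0.078, 0.997, -0.0]
wrist_force: [0.1, 0.1, -2.3]
gripper_width: 0.248
finger_force: 39.6
```

Emit:
jog_arm --pt "0 0 0 0 0 0.016 0" --pt "0 0 0 0 0 0.01 0" --pt "0 0 0 0 0 0 0"

```text
time_s: 13.98
tool_pos: [466.7, -114.3, 45.7]
ee_rot: [0.0, 0.078, 0.997, -0.0]
wrist_force: [-1.0, 0.5, 1.0]
gripper_width: 0.252
finger_force: 40.1
```

Emit:
jog_arm --pt "0 0 0 0 0 0 0.6" --pt "0 0 0 0 0 0 0.6" --pt "0 0 0 0 0 0 0.6" --pt "0 0 0 0 0 -0.3 0.6" --pt "0 0 0 0 0 -0.8 0.6" --pt "0 0 0 0 0 -0.9 1" --pt "0 0 0 0 0 -0.9 1" --pt "0 0 0 -0.6 -0.08 -0.8 1" --pt "0 0 0 -0.75 -0.08 0 1" --pt "0 0 0 -0.75 -0.08 0 1" --pt "0 0 0 -0.44 -0.09 0 1" --pt "0 0 0 0 0 0 1" --pt "0 0 0 0 0 0 1"

```text
time_s: 15.6
tool_pos: [588.6, -150.2, 230.2]
ee_rot: [-0.001, 0.078, 0.997, 0.0]
wrist_force: [0.2, 0.7, 0.3]
gripper_width: 1.0
finger_force: 0.0
```

Run:
```python
from h import *
st,im,d,p,T=snapw('wb');save('wb.png',im,1.5)
print(st['time_s'],st['tool_pos'],st['ee_rot'])
v,u=np.mgrid[0:384,0:512];n=cv2.undistortPoints(np.stack([u,v],-1).reshape(-1,1,2).astype(float),p['mtx'],p['dist_coeffs']).reshape(384,512,2)
P=np.dstack([n*d[...,None],d])@T[:3,:3].T+T[:3,3]
for c in [(650,-52),(586,-151),(621,-250)]:
    m=(np.hypot(P[...,0]-c[0],P[...,1]-c[1])<42)&(P[...,2]>12)&(d>0)
    z=np.percentile(P[m][:,2],80);k=m&(abs(P[...,2]-z)<3.5);r=cv2.minAreaRect(P[k][:,:2].astype(np.float32))
    print(c,m.sum(),k.sum(),np.median(P[k][:,2]).round(1),np.round(r[0],1),np.round(r[1],1),round(r[2],1))
m=(np.hypot(P[...,0]-467,P[...,1]+113)<60)
for a,b in [(24,34),(35,42),(82,90.5),(91,98)]:
    k=m&(P[...,2]>a)&(P[...,2]<b)
    if k.sum()>9:
        r=cv2.minAreaRect(P[k][:,:2].astype(np.float32));print(a,np.round(r[0],1),np.round(r[1],1),r[2])
```

```text
15.6 [ 588.6375911  -150.15045108  230.21314961] [-5.67925453e-04  7.84040645e-02  9.96921476e-01  2.24506487e-04]
(650, -52) 664 428 30.4 [652.3 -52.8] [11.  59.6] 9.4
(586, -151) 18553 4804 320.7 [ 574.9 -147.9] [68.7 11.2] 81.1
(621, -250) 693 439 35.2 [ 623.5 -249.6] [60.  10.9] 83.9
24 [ 471.3 -114.5] [60.4 93.9] 82.31925964355469
35 [ 466.4 -113.6] [25.6 69.6] 81.18971252441406
82 [ 467.2 -113.7] [21.8 29.9] 81.33882141113281
91 [ 466.9 -112.6] [14. 24.] 66.63838195800781
```

View pics/wb.png

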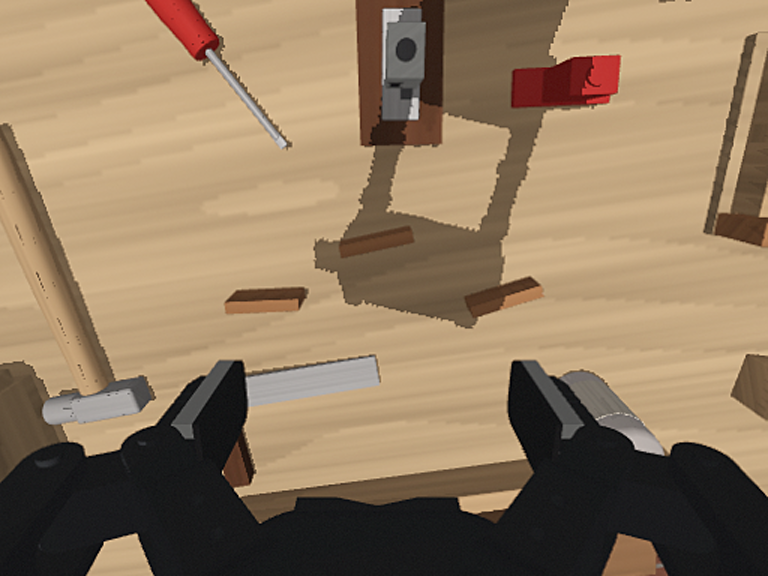

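The bars measure: tall (top z ≈34 after bias) at (623.5, −249.6), pixel (265,300); mid at pixel (505,297); low at (377,242). The gauge stands properly in its holder.

Run:
```python
from h import *
s=arm.state();print(s['joints'].round(2))
to([623.5,-249.6,70],-6.1,s);to([623.5,-249.6,70],173.9,s)
```

```text
[-0.38  0.5   1.28  0.    1.36 -1.79]
turn [-0.000e+00 -1.000e-02  1.089e+01] shift [-1.904  0.905  3.21 ]
turn [ 1.000e-02 -0.000e+00 -1.161e+01] shift [ 1.904 -0.905  3.21 ]
```

Emit:
jog_arm --pt "0 0 0.99 0 0 0 0.4" --pt "0 0 0.99 0 0 0 0.4" --pt "0 0 0.99 0 0 0 0.4" --pt "0 0 0.99 0 0 0 0.4" --pt "0 0 0.99 0 0 0 0.4" --pt "0 0 0.99 0 0 0 0.4" --pt "0 0 0.99 0 0 0 0.4" --pt "0 0 0.99 0 0 0 0.4" --pt "0 0 0.99 0 0 0 0.4" --pt "0 0 0.99 0 0 0 0.4" --pt "0 0 0.99 0 0 0 0.4" --pt "0 0 0 -0.476 0.226 0 0.4" --pt "0 0 0 -0.476 0.226 0 0.4" --pt "0 0 0 -0.476 0.226 0.5 0.4" --pt "0 0 0 -0.476 0.227 0.5 0.4" --pt "0 0 0 0 0 0.8 0.4" --pt "0 0 0 0 0 0.8 0.4" --pt "0 0 0 0 0 0.3 0.4" --pt "0 0 0 0 0 0 0.4" --pt "0 0 0 0 0 0 0.4"

```text
time_s: 18.15
tool_pos: [625.3, -250.4, 87.7]
ee_rot: [0.002, 0.744, 0.668, 0.001]
wrist_force: [-0.3, -0.7, 0.4]
gripper_width: 0.398
finger_force: 0.0
```

Run:
```python
from h import *
st,im,d,p,T=snapw('wt')
print(st['time_s'],st['tool_pos'],st['joints'].round(2))
v,u=np.mgrid[0:384,0:512];n=cv2.undistortPoints(np.stack([u,v],-1).reshape(-1,1,2).astype(float),p['mtx'],p['dist_coeffs']).reshape(384,512,2)
P=np.dstack([n*d[...,None],d])@T[:3,:3].T+T[:3,3]
m=(np.hypot(P[...,0]-623.5,P[...,1]+249.6)<42)&(abs(P[...,2]-34.5)<4)
r=cv2.minAreaRect(P[m][:,:2].astype(np.float32));print(m.sum(),np.median(P[m][:,2]),r)
to([623.5,-249.6,17],-6.1,st);to([*r[0],17],-6.1,st)
```

```text
18.15 [ 625.27956623 -250.36883015   87.7096199 ] [-0.49  0.74  1.25  0.    1.15 -0.39]
1213 35.239587090359635 ((624.1420288085938, -249.75656127929688), (60.158260345458984, 10.244922637939453), 83.58460235595703)
turn [ 0.02  0.01 -0.  ] shift [ 0.012 -0.037  1.414]
turn [ 0.02  0.01 -0.  ] shift [ 0.01  -0.024  1.414]
```

Emit:
jog_arm --pt "0 0 0.03 0.01 -0.024 0.5 0.4" --pt "0 0 0 0 0 0.6 0.4" --pt "0 0 0 0 0 0.25 0.4" --pt "0 0 0 0 0 0.06 0.4" --pt "0 0 0 0 0 0 0.4" --pt "0 0 0 0 0 0 0.4"

```text
time_s: 18.95
tool_pos: [623.9, -249.7, 16.3]
ee_rot: [0.001, 0.745, 0.667, 0.0]
wrist_force: [0.4, 0.2, -0.2]
gripper_width: 0.4
finger_force: 0.0
```

Emit:
jog_arm --pt "0 0 0 0 0 0 0" --pt "0 0 0 0 0 0 0" --pt "0 0 0 0 0 0 0" --pt "0 0 0 0 0 0 0" --pt "0 0 0 0 0 0 0" --pt "0 0 0 0 0 0 0" --newtons 30

```text
time_s: 19.7
tool_pos: [623.5, -249.5, 15.6]
ee_rot: [0.0, 0.745, 0.667, 0.0]
wrist_force: [-0.8, 0.7, 6.0]
gripper_width: 0.113
finger_force: 31.6
```

Emit:
jog_arm --pt "0 0 0 0 0 -0.2 0" --pt "0 0 0 0 0 -0.8 0" --pt "0 0 0 0 0 -0.9 0" --pt "0 0 0 0 0 -0.9 0" --pt "0 0 0.39 0 0 0 0" --pt "0 0 0 0 0 0 0"

```text
time_s: 20.45
tool_pos: [623.0, -249.2, 155.4]
ee_rot: [0.0, 0.763, 0.646, 0.0]
wrist_force: [0.3, 0.5, -0.8]
gripper_width: 0.113
finger_force: 30.9
```

Run:
```python
from h import *
s=arm.state();print(s['tool_pos'],s['gripper_width'],s['joints'].round(2));to([563.4,219.8,156],-9.5,s)
```

```text
[ 623.00647717 -249.22115255  155.41370107] 0.1125848811696113 [-0.49  0.67  1.18  0.    1.29 -0.33]
turn [ 0.   -0.    0.01] shift [ 9.055 -2.724 -0.012]
```

Emit:
jog_arm --pt "0 0 0 0.5 -0.2 0 0" --pt "0 0 0 0.9 -0.28 0 0" --pt "0 0 0 0.9 -0.28 0 0" --pt "0 0 0 0.9 -0.28 0 0" --pt "0 0 0 0.9 -0.28 0 0" --pt "0 0 0 0.9 -0.28 0 0" --pt "0 0 0 0.9 -0.28 0 0" --pt "0 0 0 0.9 -0.28 0 0" --pt "0 0 0 0.9 -0.28 0 0" --pt "0 0 0 0.9 -0.28 0 0" --pt "0 0 0 0.455 -0.004 0 0" --pt "0 0 0 0 0 0.7 0" --pt "0 0 0 0 0 0.6 0" --pt "0 0 0 0 0 0.18 0" --pt "0 0 0 0 0 0 0" --pt "0 0 0 0 0 0 0"

```text
time_s: 22.45
tool_pos: [564.3, 219.6, 82.3]
ee_rot: [0.001, 0.763, 0.646, 0.001]
wrist_force: [0.3, 0.4, 0.2]
gripper_width: 0.113
finger_force: 30.8
```

Run:
```python
from h import *
st,im,d,p,T=snapw('wi');save('wi.png',im[150:330,150:370],3.5)
print(st['tool_pos'],st['ee_rot'],st['wrist_force'],st['gripper_width'])
```

```text
[564.33793517 219.59153389  82.27739239] [5.00100517e-04 7.63168919e-01 6.46198040e-01 1.02194405e-03] [0.32511461 0.38554364 0.17344134] 0.11348347269728941
```

View pics/wi.png

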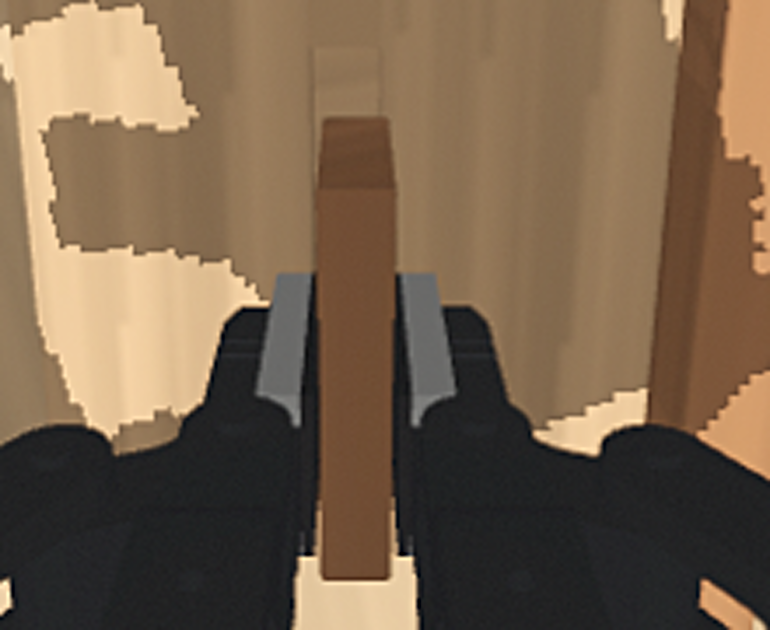

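The view shows the groove at columns 314–381 and its near end at row 47. The bar's near bottom edge is at row 118, columns 322–390, so it sits slightly to the right of the groove.

Run:
```python
from h import *
f=np.load('wi.npz');T=f['T'];p=arm.camera_params('wrist');d=f['d'];g=cv2.cvtColor(f['im'],cv2.COLOR_RGB2GRAY)
st=arm.state();Q=R.from_quat(np.roll(st['ee_rot'],-1)).as_matrix()
w=lambda u,v,z:(Q.T@(pix(p,T,(150+u/3.5-.5,150+v/3.5-.5),z)-st['tool_pos']))[:2].round(1)
print(g[170:182,235:268]);print(d[174,235:268].round(0))
zb=82.3-16
for z in(zb,):print('bar bottom end',w(322,119,z),w(389,119,z))
print('bar top',w(317,188,zb+34),w(396,188,zb+34),w(321,579,zb+34),w(391,579,zb+34))
for v in (60,105):print('groove',w(314,v,41),w(381,v,41))
print('groove end',w(347,47,41))
```

```text
[[123 122 119 112 110 122 121 121 120 120 119 120 120 119 119 119 119 119
  120 119 119 119 117 114 117 122 121 123 125 125 127 126 124]
 [123 121 119 111 110 122 120 120 121 119 120 119 119 118 119 120 119 119
  119 120 119 120 119 114 116 121 122 124 125 126 126 126 124]
 [123 122 119 111 108 121 119 118 119 118 118 118 118 119 119 119 118 120
  121 121 121 121 120 116 116 122 122 124 125 127 125 127 126]
 [123 122 119 112 109 119 117 117 118 119 118 119 119 120 121 122 121 121
  123 121 123 124 123 116 116 122 122 123 125 126 127 125 125]
 [123 122 120 111 105 120 121 120 121 120 120 121 122 123 121 123 122 124
  124 124 125 127 125 118 117 122 122 124 124 126 126 125 124]
 [123 121 119 109 106 122 122 122 123 122 124 124 124 124 125 124 125 125
  127 126 127 126 125 117 115 122 122 124 125 126 127 125 125]
 [122 122 120 110 108 126 125 123 126 126 125 126 126 125 125 126 126 126
  125 125 125 125 124 118 115 121 124 124 126 125 125 125 125]
 [123 122 119 110 108 129 125 125 126 125 125 125 125 125 125 125 125 126
  125 125 123 125 124 118 116 120 121 123 124 126 126 125 124]
 [12
[... 197 characters left out ...]
4 125 124
  125 125 125 127 124 112 117 121 121 123 125 126 126 125 124]
 [123 122 120 110 108 126 125 124 126 124 125 125 124 125 125 126 126 125
  125 126 124 126 124 112 116 121 121 123 125 126 125 125 125]
 [124 122 119 109 108 126 126 126 126 127 126 126 125 127 126 126 127 126
  125 127 125 125 121 111 117 121 121 123 125 126 126 125 123]]
[188. 188. 192. 190. 202. 203. 204. 205. 204. 204. 204. 205. 203. 205.
 205. 204. 205. 205. 203. 204. 205. 204. 203. 205. 190. 190. 188. 189.
 191. 189. 190. 189. 189.]
bar bottom end [28.3 -4.5] [28.3  6.1]
bar top [29.  -4.2] [28.9  6. ] [-31.3  -4.3] [-31.4   5.9]
groove [32.1 -6.7] [32.1  5.4]
groove [23.7 -6.8] [23.6  5.5]
groove end [34.5 -0.7]
```

Emit:
jog_arm --pt "0 0 0 0.014 -0.032 0 0" --pt "0 0 0 0 0 0.25 0" --pt "0 0 0 0 0 0.15 0" --pt "0 0 0 0 0 0.06 0" --pt "0 0 0 0 0 0 0"

```text
time_s: 23.12
tool_pos: [561.8, 220.6, 57.6]
ee_rot: [-0.0, 0.763, 0.646, -0.0]
wrist_force: [-0.2, 1.1, -0.0]
gripper_width: 0.112
finger_force: 30.8
```

Emit:
jog_arm --pt "0 0 0 0 0 0.04 0" --pt "0 0 0 0 0 0.04 0" --pt "0 0 0 0 0 0.02 0" --pt "0 0 0 0 0 0 0"

```text
time_s: 23.62
tool_pos: [561.8, 220.6, 53.0]
ee_rot: [-0.0, 0.763, 0.646, -0.0]
wrist_force: [0.4, -0.1, -0.3]
gripper_width: 0.114
finger_force: 30.8
```

Emit:
jog_arm --pt "0 0 0 0 0 0.06 0" --pt "0 0 0 0 0 0.06 0" --pt "0 0 0 0 0 0.02 0" --pt "0 0 0 0 0 0 0"

```text
time_s: 24.12
tool_pos: [561.8, 220.6, 45.9]
ee_rot: [-0.0, 0.763, 0.646, -0.0]
wrist_force: [-0.5, 0.1, -0.7]
gripper_width: 0.112
finger_force: 30.8
```

Emit:
jog_arm --pt "0 0 0 0 0 0.02 0" --pt "0 0 0 0 0 0.02 0" --pt "0 0 0 0 0 0.01 0" --pt "0 0 0 0 0 0 0"

```text
time_s: 24.62
tool_pos: [561.9, 220.7, 43.5]
ee_rot: [-0.0, 0.763, 0.646, 0.0]
wrist_force: [0.2, 0.1, -0.4]
gripper_width: 0.112
finger_force: 30.8
```

Emit:
jog_arm --pt "0 0 0 0 0 0.015 0" --pt "0 0 0 0 0 0 0"

```text
time_s: 24.88
tool_pos: [561.9, 220.7, 42.7]
ee_rot: [-0.0, 0.763, 0.646, -0.0]
wrist_force: [0.8, 0.5, -0.5]
gripper_width: 0.116
finger_force: 30.8
```

Emit:
jog_arm --pt "0 0 0 0 0 0 0.3" --pt "0 0 0 0 0 0 0.3" --pt "0 0 0 0 0 0 0.3" --pt "0 0 0 0 0 -0.3 0.3" --pt "0 0 0 0 0 -0.8 0.3" --pt "0 0 0 0 0 -0.9 0.3" --pt "0 0 0 0 0 -0.9 0.3" --pt "0 0 0 0 0 -0.6 0.3" --pt "0 0 0 0 0 0 0.3" --pt "0 0 0 0 0 0 0.3"

```text
time_s: 26.12
tool_pos: [561.4, 220.5, 217.3]
ee_rot: [-0.0, 0.763, 0.646, -0.0]
wrist_force: [0.5, -0.9, -0.9]
gripper_width: 0.304
finger_force: 0.0
```

Run:
```python
from h import *
st,im,d,p,T=snapw('wf')
print(st['time_s'],st['tool_pos'],st['wrist_force'])
v,u=np.mgrid[0:384,0:512];n=cv2.undistortPoints(np.stack([u,v],-1).reshape(-1,1,2).astype(float),p['mtx'],p['dist_coeffs']).reshape(384,512,2)
P=np.dstack([n*d[...,None],d])@T[:3,:3].T+T[:3,3]
c=np.array([563,220]);G=np.array([[.986,-.165],[.165,.986]]);q=(P[...,:2]-c)@G.T
k=(abs(q[...,0])<15)&(abs(q[...,1])<40)&(abs(P[...,2]-61.5)<5)
r=cv2.minAreaRect(P[k][:,:2].astype(np.float32));print('bar',k.sum(),np.median(P[k][:,2]),r)
for s in (-1,1):
    kk=k&(abs(q[...,1]-s*22)<8);print('end z',np.median(P[kk][:,2]))
k=(abs(q[...,0]-70)<6)&(abs(q[...,1])<50)&(P[...,2]>50)&(P[...,2]<75);print('fence z',np.median(P[k][:,2]))
k=(abs(abs(q[...,0])-30)<12)&(abs(q[...,1])<50)&(P[...,2]<60);print('board z',np.median(P[k][:,2]))
m=(abs(q[...,0])<15)&(abs(abs(q[...,1])-33.2)<1)&(P[...,2]<46);print('groove end gap z',np.median(P[m][:,2]))
save('fin.png',im,1.5)
t,td=arm.snapshot('top');pt,Tt=wfc('top');f=np.load('top.npz');print('top diff elsewhere:',np.argwhere(cv2.absdiff(t,f['im']).max(2)[145:255,200:335]>60).shape)
```

```text
26.125 [561.37014626 220.48296106 217.30204237] [ 0.46146444 -0.88123552 -0.87998769]
bar 575 62.196533855664654 ((563.1316528320312, 220.48939514160156), (59.484615325927734, 10.202388763427734), 80.77713775634766)
end z 62.145762102610604
end z 62.20464824634627
fence z 62.37109362219593
board z 42.27424095865223
groove end gap z 42.03733770714848
top diff elsewhere: (33, 2)
```

View pics/fin.png

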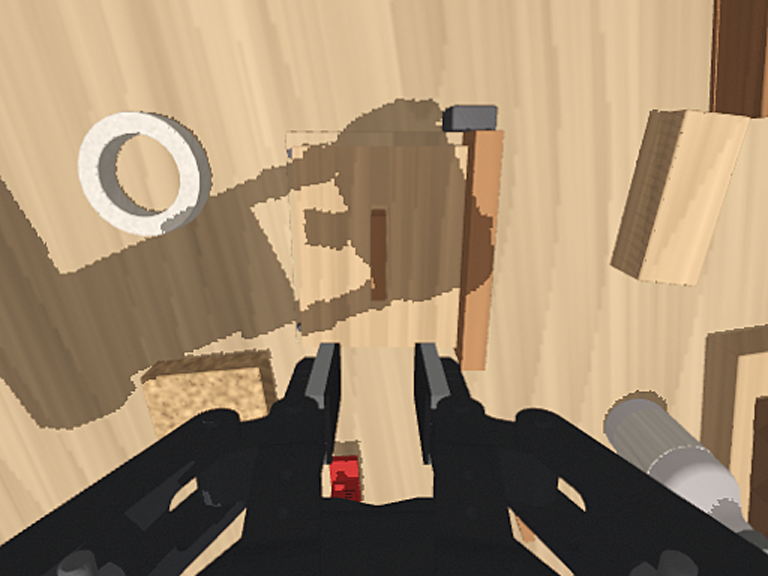

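The bar stands in the groove at (378,255). Its top is at z 62.2 against the fence's 62.4 and the board's 42.3, so it is level, central and aligned. The gauge was seen back in its holder, and the robot is clear.

```bash
python3 -c "
from bench import arm
print(arm.finish_job())"
```

```text
the job is handed in; nothing more can be done
None
```

The groove gauged 14 mm deep, the gauge stands back in its holder, the 34 mm bar is fully home and level with the fence, and the job has been handed in (no verdict was returned).

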